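# Park the slicer's food box over the blades with the push stick

### The job

The blades of the board slicer are bare: take the wooden push stick out of its tray and, touching the food box with nothing but the stick, first press the box sideways flat against the fence, then feed it along the fence, keeping it against the fence all the way, until it meets the end stop and covers the blades. Then lay the push stick flat back in its tray without dropping it, and leave the other things on the worktop where they stand.

Things in the scene. Friction and masses are not known exactly. Their poses are not given: they have to be found in the camera images.
- slicer: Board slicer of pale wood, fixed to the worktop, lying across in front of the robot. Bed 295 x 150 mm (x from -135 to 160, y from -75 to 75 mm), its top 24 mm above the worktop. Origin: on the worktop under x = y = 0. x = feed direction, roughly to the robot's right; y = towards the fence, away from the robot; z up. The -x end and the -y side are open; the hob beyond the -x end rises to 37 mm.
- slicer_fence (a point): Middle of the fence's inner face, at bed height (x 0, y +57, z 24 mm in the slicer, same axes). The fence runs straight along the whole +y edge of the bed, 18 mm thick, 33 mm higher than the bed.
- slicer_stop (a point): Middle of the end stop's face at bed height (x +142, y 0, z 24 mm in the slicer, same axes). The stop is a cross bar from y = -54 to +56 mm, 21 mm higher than the bed. The two steel blades lie flush in the bed at x = 50 to 135 mm and do not obstruct the box.
- food_box: Loose bottomless box of darker wood, open on top, about 0.35 kg, on the bed near its -x end, 10 to 23 mm clear of the fence, up to 4 degrees askew. 110 mm long (x), 84 mm wide (y), 55 mm high, walls 8 mm. Origin: centre of its underside; x = the end that leads to the stop, y = the side that belongs against the fence. Robot-side wall: y = -42 mm, from x = -25 to +55.
- box_lead (a point): Bottom corner of the food box at its front, fence side (x +55, y +42, z 0 mm in the box). The front wall is square to x.
- box_tail (a point): Bottom corner of the food box at its tail, fence side (x -55, y +42, z 0 mm in the box). The tail wall is slanted: its outside runs straight from here to (x -25, y -42) mm, so a forward push on it also leans the box into the fence.
- push_stick: Push stick of pale wood, 0.14 kg, lying loose and flat in its tray. A straight bar 165 mm long (x from -75 to +90 mm), 26 mm wide (y), 14 mm thick, with a half-round nose (radius 13 mm) at +x and an upright grip on its rear half. Origin: on its underside, 90 mm behind the nose; z up.
- stick_grip (a point): A point in the upright grip, 50 mm above the stick's underside, at x = -40 mm in the stick. The grip is 52 mm long (x from -66 to -14 mm), 18 mm wide (y) with flat flanks, and rises from the bar's top to 75 mm above the underside; pinch it across the 18 mm from above.
- stick_nose (a point): Foremost point of the stick's nose, at x = +90 mm, 7 mm above its underside.
- stick_tray: Shallow dark wooden tray, fixed to the worktop at the robot's right. Outside 236 x 74 mm, inside 222 x 60 mm, floor 6 mm and rim 16 mm above the worktop. Origin: centre of its underside; x along its length. The stick starts in it lying along x with its nose towards the tray's +x.
- lemon: Lemon, 78 x 55 x 56 mm. Bystander, loose: leave it standing. Origin: centre of its underside.
- spice_jar4: Small glass spice jar with a twist lid, 45 mm across, 55 mm high, between the slicer and the worktop's front edge. Bystander, loose: leave it standing. Origin: centre of its underside.
- garlic: Garlic bulb, 60 x 60 x 59 mm. Bystander, loose: leave it standing. Origin: centre of its underside.
- tin_half: Low round tin, 75 mm across, 58 mm high. Bystander, loose: leave it standing. Origin: centre of its underside.
- salt_shaker: Glass salt shaker with a steel cap, 45 mm across, 81 mm high, near the far right corner of the slicer. Bystander, loose: leave it standing. Origin: centre of its underside.

How it is judged:
By the outcome, as a careful person would: the job done as asked, in the order asked, and still so for the second after the job is handed in, with the robot touching nothing.
It also fails if it takes over 67 s, if anything falls off the work surface, if the arm or the gripper's body presses on something with over 40 N, if the wrist force passes 120 N, or if a joint passes its speed limit or range.

### The arm

A 7-joint arm with a two-finger parallel gripper is mounted at the origin on a cart in front of the work surface, level with it; the furniture and walls round the work are solid. World frame = base frame: x ahead of the robot, y to its left, z up, the work surface at z = 0. Lengths are in m, angles in rad, forces in N, time in s.
With the tool pointing down it reaches from about 0.425 to 0.825 m from the base axis. Payload 3.6 kg.
Tool frame: the origin (TCP) lies on the front face of the gripper's body, between the roots of the fingers; the fingertips stand 73 mm ahead of it and the grasp point (between the pads) lies 54 mm ahead of it (robot.grip_point_offset is the distance from the TCP to the grasp point, in m); z points along the fingers, y is the line along which they close (so a half turn about z gives the same grasp; the last joint's range is limited). The gripper opens to 85 mm and grips with 20 to 120 N. Pads are 22 mm wide; open, the fingers measure 114 mm over their backs; the gripper's body (76 mm by 85 mm) begins 54 mm behind the grasp point. The pads swing forward as they close: fully open they stand 13 mm farther back than shut.
Start: joints at [-1.276, 0.615, -0.013, 1.423, 0.008, 1.103, -0.04], TCP at [0.205, 0.617, 0.304] pointing down, gripper open.
Joint ranges: [-3.12, 3.12], [-0.3, 2.06], [-1.34, 1.32], [0.26, 2.42], [-1.36, 4.5], [0.01, 1.98], [-2.84, 2.84]. Speed limits (rad/s): [2.79, 2.79, 3.14, 3.14, 3.14, 3.14, 3.14].

### API

Orientations are given as [roll, pitch, yaw] about the fixed x, y, z axes, in that order (R = Rz(yaw) Ry(pitch) Rx(roll)).
In Python, from workcell import robot gives the robot as it stands.
- The arm moves only by the shell command python3 -m creep 'ROWS' [FORCE]. ROWS is JSON, a list of rows, each a list of 7 numbers: the closure in counts, from 0 (fully open) to 255 (shut), then the shift along the world's x, y, z in mm, then the turn, a rotation vector about the world's x, y, z in rad. A call has 1 to 5 rows; each row is the pose to reach, as a shift and turn from the pose commanded when the call began; what a row does not reach only later rows make up. A row lasts 1/10 s, in which the tool goes at most 50 mm and 8.59 degrees, less where a joint would pass 70% of its speed; a pose out of reach is approached as far as the arm can. A call with a gripper value outside its range is refused whole. The fingers move at their own pace and stop on an object; FORCE is the grip in N (left out, the last holds). Time passes only in rows, so rows that repeat a pose let the fingers close. It gives the time, the measured TCP pose, the force, the opening and the grip force at its end, in the units of the state.
- robot.get_state(): the state, without advancing time (a new reading comes with each control period).
- robot.get_image(name): name is "scene" or "top"; returns (picture, depth): 384x512x3 uint8, red, green, blue; 384x512 float32, m along the optical axis (not along the pixel's ray), 0 where there is no reading.
- robot.camera_model(name): a dict with "K" (3x3 intrinsics, pixels), "dist_coeffs" ([k1, k2, p1, p2, k3] as OpenCV has them; the pictures are not rectified), "camera_from_world" (4x4, takes a point from world to camera coordinates). Camera axes: x right, y down, z forward; pixel columns grow to the right and rows downward; lengths in m; the calibration is good to about 2 mm. A picture is of the moment at which its call begins. camera_model takes no time and is no camera call.
- robot.close_job(): hands the job in; it is judged then, once.
The state is a dict: "time_s": time; "joint_positions": joint angles; "joint_velocities": joint speeds; "tau": joint torques, N m; "tcp_pos": TCP position; "tool_rot": TCP orientation; "ft_force": force on the tool from outside, world axes, zero at the start; "torque": the same for the moment, N m; "gripper_width": opening from 0.0 (shut) to 1.0 (fully open); "finger_force": force on a finger pad.
Only numpy, scipy, OpenCV 4.12 (cv2) and the standard library are available. Lean on these libraries where they do the work, as an engineer would, in place of code of your own. Each camera call takes 0.05 s, during which the arm holds its last target. There are 200 camera calls.

## Working session

There is one attempt and no reset: what is moved stays moved. The work goes in short steps, Python scripts to look and compute and a shell command to move; the robot and the scene stay as the last step left them, time stands still between calls to the robot, and variables do not carry over. Pictures are saved under pics/ and viewed, at most 12 in all, crops included, and the job is handed in when it is done.

```bash
mkdir -p pics
python3 - <<'E'
from workcell import robot
import cv2, numpy as np, pickle
for n in ("scene","top"):
    p,d=robot.get_image(n); cv2.imwrite(f"pics/{n}0.png",cv2.resize(p[:,:,::-1],(768,576),interpolation=cv2.INTER_CUBIC)); np.savez(f"{n}0.npz",p=p,d=d)
    m=robot.camera_model(n); print(n,np.round(m["K"],1).tolist(),m["dist_coeffs"],np.round(m["camera_from_world"],3).tolist())
s=robot.get_state(); print({k:s[k] for k in("time_s","tcp_pos","tool_rot","gripper_width")})
E
```

```text
scene [[498.7, 0.0, 252.9], [0.0, 498.7, 195.2], [0.0, 0.0, 1.0]] [0.07657689 0.         0.         0.         0.        ] [[0.165, -0.986, -0.018, -0.245], [-0.413, -0.052, -0.909, 0.277], [0.896, 0.157, -0.416, 1.179], [0.0, 0.0, 0.0, 1.0]]
top [[444.4, 0.0, 244.1], [0.0, 444.4, 188.8], [0.0, 0.0, 1.0]] [0.02872024 0.         0.         0.         0.        ] [[0.008, -1.0, 0.021, -0.19], [-0.997, -0.009, -0.077, 0.518], [0.077, -0.021, -0.997, 1.334], [0.0, 0.0, 0.0, 1.0]]
{'time_s': 0.1, 'tcp_pos': array([0.20474552, 0.61634076, 0.30284019]), 'tool_rot': array([-3.13920684e+00, -5.95119205e-06,  2.82088948e+00]), 'gripper_width': 1.001977383790151}
```

View pics/scene0.png

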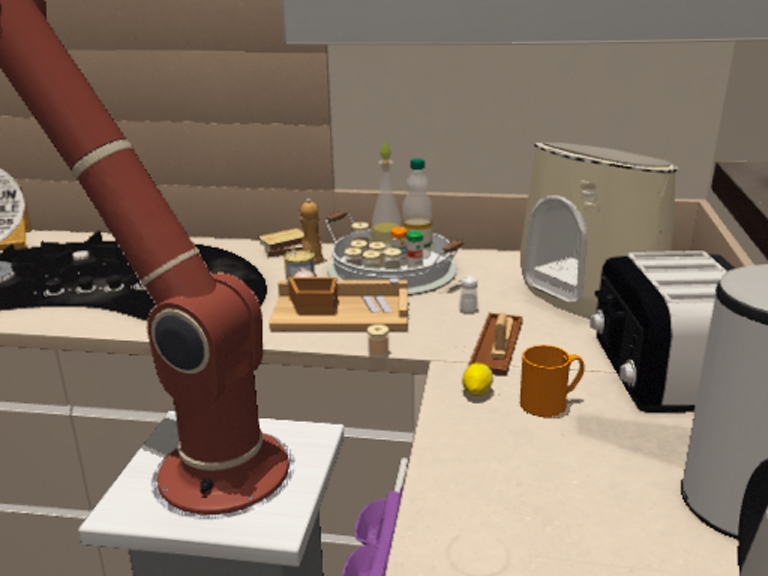

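View pics/top0.png

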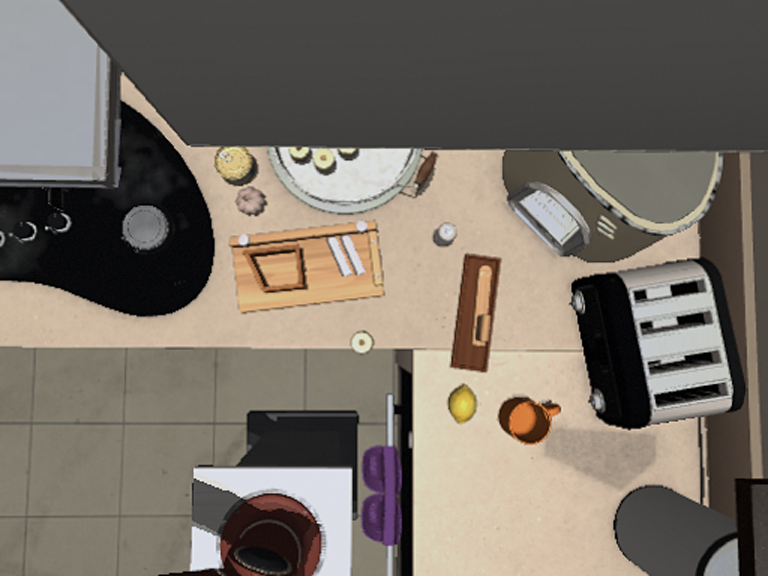

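The scene shows the slicer ahead, with the jar in front of its near edge and the tray to the robot's right. In the top view (768-wide) the slicer spans about (232-383, 222-312), the box sits at (275,270), and the tray corners are near (467,254), (500,258), (487,371) and (451,367). The stick's nose points up, along world +x.

Run:
```python
import cv2, numpy as np
for n,(c0,c1,r0,r1),k in(("top",(150,340,140,250),4),("scene",(175,355,175,270),4)):
    p=np.load(n+"0.npz")["p"][r0:r1,c0:c1,::-1]
    cv2.imwrite(f"pics/{n}1.png",cv2.resize(p,None,fx=k,fy=k,interpolation=cv2.INTER_CUBIC))
```

```text
(no output)
```

View pics/top1.png

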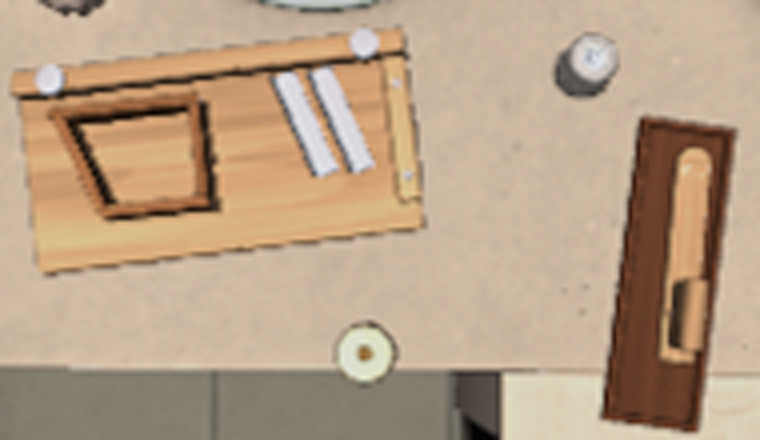

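View pics/scene1.png

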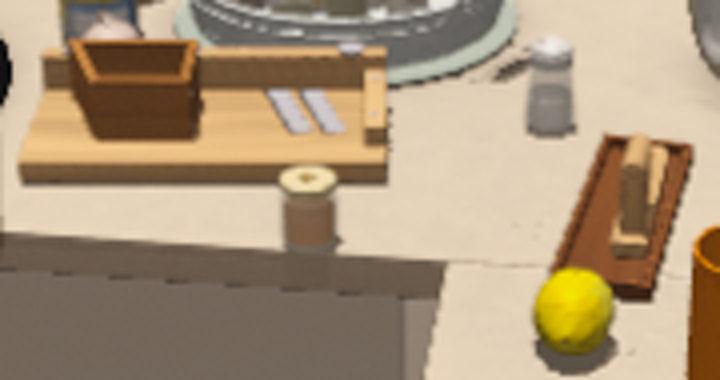

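The top crop (4x) shows:
- Bed near corners at (44,274) and (423,228).
- Fence inner top edge from (18,97) to (405,52).
- Box top corners at (50,113), (200,93), (213,210) and (105,219).
- Stick nose at (694,148), rear end at (659-698,361), and grip at (673-710, 280-352).

The scene crop shows the same things from the robot's side, with the grip top at (638,140).

```bash
cat > h.py <<'E'
import cv2, numpy as np
from workcell import robot
def cam(n):
    m=robot.camera_model(n); return m["K"],np.array(m["dist_coeffs"]),m["camera_from_world"]
def ray(n,uv):
    K,D,T=cam(n); T=np.array(T); q=cv2.undistortPoints(np.float64(uv).reshape(-1,1,2),np.array(K),D).reshape(-1,2)
    r=np.c_[q,np.ones(len(q))]; return -T[:3,:3].T@T[:3,3], r@T[:3,:3]
def onz(n,uv,z):
    c,d=ray(n,uv); return c+d*((z-c[2])/d[:,2])[:,None]
def cloud(n,d,box):
    c0,c1,r0,r1=box; v,u=np.mgrid[r0:r1,c0:c1]; uv=np.c_[u.ravel(),v.ravel()]
    c,r=ray(n,uv); z=d[r0:r1,c0:c1].ravel(); k=z>0; return (c+r*z[:,None])[k]
E
python3 - <<'E'
from h import *
f=lambda a,off,k=4:(np.float64(a)+.5)/k-.5+off
T=lambda a,z:onz("top",f(a,[150,140]),z)*1000
print("cam",ray("top",[[0,0]])[0])
print("bed near",T([(44,274),(423,228)],.024).round())
print("fence in top",T([(18,97),(405,52)],.057).round())
print("stop face top",T([(384,60),(401,200)],.045).round())
b=T([(50,113),(200,93),(213,210),(105,219)],.079);print("box",b.round())
print("stick nose/rear",T([(694,148),(659,360),(698,362)],.020).round())
print("tray",T([(640,116),(735,128),(697,432),(603,418)],.016).round())
print("bystanders jar,salt",T([(365,353)],.055).round(),T([(592,57)],.081).round())
for n,box in(("top",(300,335,165,250)),("scene",(310,350,205,250))):
    P=cloud(n,np.load(n+"0.npz")["d"],box)*1000
    for lo,hi in((70,95),(40,70),(15,28),(2,10)):
        q=P[(P[:,2]>lo)&(P[:,2]<hi)]; print(n,lo,len(q),q.mean(0).round(1) if len(q) else "",np.percentile(q,[3,97],axis=0).round().tolist() if len(q) else "", np.median(q[:,2]) if len(q) else "")
    g=P[(P[:,2]>70)&(P[:,2]<95)]
    if n=="top":np.save("grip.npy",g); print(g.round().tolist())
P=cloud("top",np.load("top0.npz")["d"],(152,250,150,205))*1000
for lo,hi in((70,95),(50,62),(18,30)):
    q=P[(P[:,2]>lo)&(P[:,2]<hi)];print(lo,len(q),np.median(q,0).round(1))
E
```

```text
cam [ 0.4154587  -0.15758501  1.37373752]
bed near [[ 459.   66.   24.]
 [ 496. -220.   24.]]
fence in top [[ 589.   83.   57.]
 [ 626. -205.   57.]]
stop face top [[ 622. -189.   45.]
 [ 516. -203.   45.]]
box [[575.  55.  79.]
 [591. -54.  79.]
 [505. -65.  79.]
 [498.  14.  79.]]
stick nose/rear [[ 560. -428.   20.]
 [ 398. -401.   20.]
 [ 396. -430.   20.]]
tray [[ 585. -388.   16.]
 [ 576. -461.   16.]
 [ 343. -430.   16.]
 [ 353. -358.   16.]]
bystanders jar,salt [[ 402. -177.   55.]] [[ 620. -341.   81.]]
top 70 104 [ 433.  -416.7   78.9] [[409.0, -425.0, 72.0], [456.0, -408.0, 87.0]] 78.78307040352706
top 40 34 [ 434.1 -409.5   56.4] [[412.0, -412.0, 41.0], [456.0, -407.0, 69.0]] 56.8459837213221
top 15 578 [ 477.5 -416.4   19. ] [[351.0, -453.0, 15.0], [576.0, -366.0, 24.0]] 18.557326885119238
top 2 1046 [ 460.4 -405.3    5.5] [[351.0, -461.0, 2.0], [585.0, -363.0, 10.0]] 5.337017862056759
[[459.0, -413.0, 77.0], [459.0, -416.0, 77.0], [459.0, -419.0, 79.0], [456.0, -413.0, 79.0], [456.0, -416.0, 78.0], [456.0, -418.0, 79.0], [456.0, -422.0, 76.0], [456.0, -424.0, 79.0], [45
[... 1986 characters left out ...]
2.0, 79.0], [412.0, -414.0, 87.0], [412.0, -418.0, 83.0], [412.0, -421.0, 82.0], [409.0, -408.0, 71.0], [409.0, -409.0, 79.0], [409.0, -414.0, 73.0], [409.0, -415.0, 82.0], [409.0, -418.0, 79.0], [409.0, -421.0, 81.0]]
scene 70 79 [ 381.4 -429.6   78.4] [[236.0, -460.0, 71.0], [455.0, -411.0, 93.0]] 77.9005993697709
scene 40 174 [ 325.2 -396.7   51.8] [[263.0, -429.0, 42.0], [426.0, -363.0, 68.0]] 51.40057220853849
scene 15 193 [ 455.1 -420.    18.1] [[346.0, -457.0, 15.0], [578.0, -363.0, 26.0]] 17.314677240077625
scene 2 450 [ 460.2 -405.6    5.2] [[347.0, -452.0, 2.0], [605.0, -354.0, 9.0]] 5.053338106189187
70 346 [551.8  -7.3  78.5]
50 569 [614.1 -39.2  56.7]
18 3363 [541.9 -75.2  24. ]
```

Frames found: slicer origin at (550,-55) with feed heading -82.6°, box about 16-18 mm off the fence and centred near slicer x -51. The grip is at (431,-417), heading about -5°, top at z 79-81 from both views. I'll move above the stick on an arc.

```bash
python3 -m creep '[[0,37,-33,0,0,0,0],[0,74,-66,0,0,0,0],[0,111,-99,0,0,0,0],[0,148,-132,0,0,0,0],[0,185,-165,0,0,0,0]]' 60
python3 -m creep '[[0,28,-40,0,0,0,0],[0,56,-81,0,0,0,0],[0,84,-121,0,0,0,0],[0,112,-162,0,0,0,0],[0,140,-202,0,0,0,0]]'
python3 -m creep '[[0,6,-49,0,0,0,0],[0,12,-98,0,0,0,0],[0,18,-147,0,0,0,0],[0,24,-196,0,0,0,0],[0,30,-245,0,0,0,0]]'
python3 -m creep '[[0,-8,-48,0,0,0,0],[0,-16,-96,0,0,0,0.1],[0,-24,-144,0,0,0,0.2],[0,-32,-192,0,0,0,0.234],[0,-40,-240,0,0,0,0.234]]'
```

```text
time_s: 0.6
tcp_pos: [0.391, 0.4501, 0.3035]
tool_rot: [-3.141, -0.0, 2.821]
ft_force: [1.0, -0.1, 0.1]
gripper_width: 0.999
finger_force: 0.0
time_s: 1.1
tcp_pos: [0.5306, 0.2478, 0.3036]
tool_rot: [-3.141, -0.001, 2.821]
ft_force: [0.9, 0.8, 0.8]
gripper_width: 1.001
finger_force: 0.0
time_s: 1.6
tcp_pos: [0.5596, 0.0029, 0.3036]
tool_rot: [-3.141, -0.001, 2.821]
ft_force: [0.8, -0.4, 0.1]
gripper_width: 0.996
finger_force: 0.0
time_s: 2.1
tcp_pos: [0.5191, -0.237, 0.3036]
tool_rot: [3.141, -0.001, 3.055]
ft_force: [1.0, -0.4, 0.4]
gripper_width: 1.001
finger_force: 0.0
```

```bash
python3 -m creep '[[0,-22,-45,0,0,0,0],[0,-44,-90,0,0,0,0],[0,-66,-135,0,0,0,0],[0,-87,-180,0,0,0,0],[0,-87,-180,-50,0,0,0]]'
python3 - <<'E'
from h import *
for n in("top","scene"):
    p,d=robot.get_image(n); np.savez(n+"2.npz",p=p,d=d)
P=cloud("top",np.load("top0.npz")["d"],(295,380,245,300))*1000
q=P[P[:,2]>30]; print(np.percentile(q,[1,50,99],axis=0).round())
a=np.load("scene2.npz")["p"][160:290,290:450,::-1]; cv2.imwrite("pics/s2.png",cv2.resize(a,None,fx=4.5,fy=4.5,interpolation=cv2.INTER_CUBIC))
E
```

```text
time_s: 2.6
tcp_pos: [0.4291, -0.4276, 0.2596]
tool_rot: [-3.124, 0.01, 3.04]
ft_force: [0.5, -1.3, 0.1]
gripper_width: 1.003
finger_force: 0.0
[[ 215. -554.   31.]
 [ 269. -462.   54.]
 [ 311. -356.  103.]]
```

View pics/s2.png

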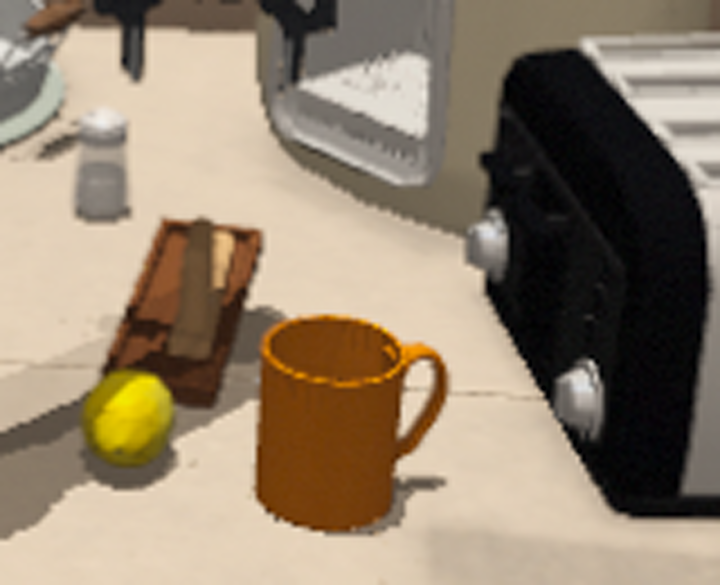

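The scene crop shows the fingertips at (135,75) and (292,80), straddling the grip, whose top is at (203,222). The mug and lemon are well clear in front. I'll settle, then descend.

```bash
python3 -m creep '[[0,0,0,-40,0,0,0],[0,0,0,-80,0,0,0],[0,0,0,-100,0,0,0],[0,0,0,-100,0,0,0]]'
```

```text
time_s: 3.1
tcp_pos: [0.4329, -0.4129, 0.1518]
tool_rot: [3.137, -0.004, 3.057]
ft_force: [-0.9, -0.2, 0.7]
gripper_width: 0.996
finger_force: 0.0
```

```bash
python3 -m creep '[[0,0,0,-15,0,0,0],[0,0,0,-30,0,0,0],[0,0,0,-45,0,0,0],[0,0,0,-45,0,0,0],[0,0,0,-45,0,0,0]]'
python3 - <<'E'
from h import *
p,d=robot.get_image("top"); P=cloud("top",d,(295,345,165,250))*1000
q=P[(P[:,2]>28)&(P[:,2]<60)]; print(robot.get_state()["tcp_pos"],len(q),q.mean(0).round())
E
```

```text
time_s: 3.6
tcp_pos: [0.4336, -0.4153, 0.1097]
tool_rot: [-3.141, 0.001, 3.055]
ft_force: [0.3, 0.0, -0.3]
gripper_width: 0.998
finger_force: 0.0
[ 0.43365723 -0.41550913  0.1100005 ] 4 [ 411. -408.   42.]
```

```bash
python3 -m creep '[[120,0,-1,0,0,0,0],[180,0,-1,0,0,0,0],[220,0,-1,0,0,0,0],[255,0,-1,0,0,0,0],[255,0,-1,0,0,0,0]]' 60;python3 -m creep '[[255,0,0,0,0,0,0],[255,0,0,0,0,0,0],[255,0,0,0,0,0,0],[255,0,0,0,0,0,0],[255,0,0,0,0,0,0]]' 70
```

```text
time_s: 4.15
tcp_pos: [0.433, -0.4162, 0.109]
tool_rot: [-3.141, 0.0, 3.055]
ft_force: [0.9, -0.9, 0.6]
gripper_width: 0.203
finger_force: 61.6
time_s: 4.65
tcp_pos: [0.433, -0.4163, 0.109]
tool_rot: [-3.141, 0.0, 3.055]
ft_force: [-0.3, 0.6, 2.1]
gripper_width: 0.202
finger_force: 68.1
```

```bash
python3 -m creep '[[255,0,0,5,0,0,0],[255,0,0,25,0,0,0],[255,0,0,60,0,0,0],[255,0,0,95,0,0,0],[255,0,0,120,0,0,0]]'
python3 -m creep '[[255,8,25,0,0,0,0],[255,22,70,0,0,0,0],[255,36,118,0,0,0,0],[255,52,172,0,0,0,0],[255,67,226,0,0,0,0]]'
python3 -m creep '[[255,0,45,0,0,0,-0.14],[255,0,85,0,0,0,-0.28],[255,0,125,0,0,0,-0.42],[255,0,160,0,0,0,-0.56],[255,0,190,0,0,0,-0.7]]'
python3 -m creep '[[255,-10,18,0,0,0,-0.14],[255,-20,36,0,0,0,-0.28],[255,-30,50,0,0,0,-0.42],[255,-40,62,0,0,0,-0.55],[255,-45,69,0,0,0,-0.655]]'
python3 -m creep '[[255,0,0,0,0,0,0],[255,0,0,0,0,0,0],[255,0,0,0,0,0,0]]'
python3 - <<'E'
from h import *
p,d=robot.get_image("top"); np.savez("top3.npz",p=p,d=d)
a=p[140:240,150:310,::-1]; cv2.imwrite("pics/t3.png",cv2.resize(a,None,fx=5,fy=5,interpolation=cv2.INTER_CUBIC))
E
```

```text
time_s: 5.15
tcp_pos: [0.4332, -0.4163, 0.2309]
tool_rot: [-3.141, 0.001, 3.055]
ft_force: [0.2, 0.5, -1.5]
gripper_width: 0.204
finger_force: 68.2
time_s: 5.65
tcp_pos: [0.4967, -0.2, 0.2288]
tool_rot: [3.141, -0.0, 3.054]
ft_force: [-0.1, -0.5, -0.5]
gripper_width: 0.202
finger_force: 68.3
time_s: 6.15
tcp_pos: [0.496, -0.0095, 0.2287]
tool_rot: [-3.141, -0.002, 2.351]
ft_force: [0.5, -0.1, -0.6]
gripper_width: 0.205
finger_force: 68.3
time_s: 6.65
tcp_pos: [0.4502, 0.0584, 0.2286]
tool_rot: [-3.14, -0.001, 1.697]
ft_force: [0.1, 0.5, -0.6]
gripper_width: 0.207
finger_force: 68.3
time_s: 6.95
tcp_pos: [0.452, 0.0563, 0.229]
tool_rot: [3.141, 0.0, 1.7]
ft_force: [-0.0, 0.1, -1.4]
gripper_width: 0.2
finger_force: 68.3
```

View pics/t3.png

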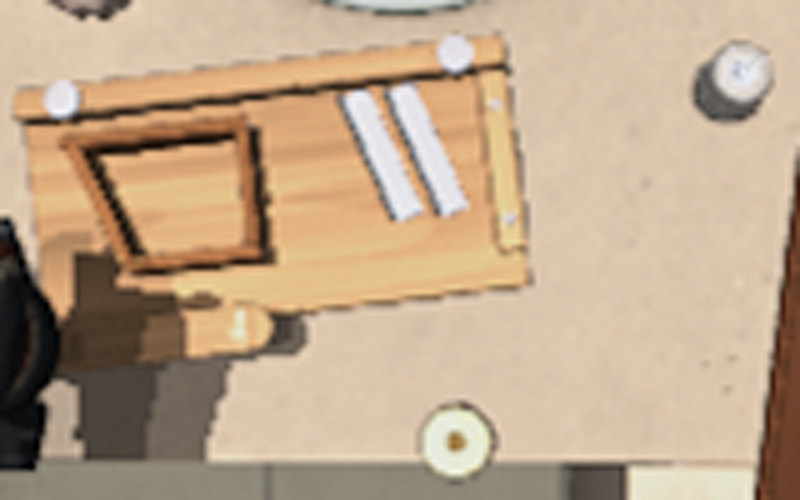

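The stick is held level over the near edge of the bed, with its nose at crop (273,325). The box edge is at (130-268, 255-270).

```bash
cat >> h.py <<'E'
O=np.array([549.7,-55.3]); th=np.radians(-82.6); X=np.array([np.cos(th),np.sin(th)]); Y=np.array([-X[1],X[0]])
def S(w): w=np.asarray(w)[...,:2]-O; return np.stack([w@X,w@Y],-1)
def W(s): s=np.asarray(s); return O+s[...,:1]*X+s[...,1:2]*Y
E
python3 - <<'E'
from h import *
f=lambda a:(np.float64(a)+.5)/5-.5+[150,140]
T=lambda a,z:onz("top",f(a),z)*1000
n=T([(273,325),(187,311),(190,357)],.137); print("nose",n.round(1),S(n).round(1)); 
t=robot.get_state()["tcp_pos"]*1000; print(t.round(1),S(t).round(1))
b=T([(62,142),(243,117),(268,258),(130,270)],.079); print("box",S(b).round(1))
p,d=robot.get_image("top");P=cloud("top",d,(152,222,180,215))*1000
q=P[(P[:,2]>110)&(P[:,2]<150)&(P[:,1]<30)];print(S(q[:,:2]).min(0).round(),S(q[:,:2]).max(0).round(),q.mean(0).round())
tt=W([-135,-78.]);print("target",tt.round(1))
E
```

```text
nose [[466.1 -73.  137. ]
 [473.5 -25.2 137. ]
 [448.  -27.3 137. ]] [[  6.8 -85.2]
 [-39.7 -71.7]
 [-40.9 -97.3]]
[452.   56.2 229. ] [-123.2  -82.5]
box [[-106.6   38.6]
 [  -0.3   40.8]
 [   4.7  -43.2]
 [ -75.6  -40.5]]
[-98. -97.] [  7. -71.] [460. -20. 140.]
target [455.   68.5]
```

```bash
python3 -m creep '[[255,-2,15,-10,0,0,0],[255,-2,15,-35,0,0,0],[255,-2,15,-60,0,0,0],[255,-2,15,-78,0,0,0],[255,-2,15,-83,0,0,0]]'
python3 -m creep '[[255,0,0,0,0,0,0],[255,0,0,0,0,0,0],[255,6,1,0,0,0,0],[255,12,2,0,0,0,0],[255,18,2,0,0,0,0]]'
python3 -m creep '[[255,3,0,0,0,0,0],[255,6,1,0,0,0,0],[255,9,1,0,0,0,0],[255,12,2,0,0,0,0],[255,12,2,0,0,0,0]]'
python3 - <<'E'
from h import *
p,d=robot.get_image("top"); P=cloud("top",d,(152,250,145,205))*1000
q=P[(P[:,2]>72)&(P[:,2]<88)]; s=S(q);k=(s[:,0]>-115)&(s[:,0]<15);s=s[k];print(np.percentile(s,[1,99],axis=0).round())
t=robot.get_state()["tcp_pos"]*1000; print(t.round(1),S(t).round(1))
E
```

```text
time_s: 7.55
tcp_pos: [0.4483, 0.0727, 0.1437]
tool_rot: [-3.137, -0.0, 1.701]
ft_force: [-0.7, 0.5, -1.0]
gripper_width: 0.199
finger_force: 68.4
time_s: 8.05
tcp_pos: [0.4688, 0.0743, 0.1465]
tool_rot: [3.14, -0.0, 1.7]
ft_force: [-0.1, 0.1, -2.5]
gripper_width: 0.203
finger_force: 68.4
time_s: 8.55
tcp_pos: [0.4798, 0.076, 0.1458]
tool_rot: [-3.142, 0.0, 1.7]
ft_force: [-0.3, 0.5, -1.3]
gripper_width: 0.202
finger_force: 68.4
[[-109.  -41.]
 [   2.   43.]]
[479.6  75.9 145.8] [-139.2  -52.6]
```

```bash
python3 -m creep '[[255,2,0,0,0,0,0],[255,4,0.5,0,0,0,0],[255,6,0.8,0,0,0,0],[255,8,1,0,0,0,0],[255,8,1,0,0,0,0]]'
python3 -m creep '[[255,1,0,0,0,0,0],[255,2,0.3,0,0,0,0],[255,3,0.4,0,0,0,0],[255,4,0.5,0,0,0,0],[255,4,0.5,0,0,0,0]]'
python3 - <<'E'
from h import *
p,d=robot.get_image("top"); np.savez("top4.npz",p=p,d=d);P=cloud("top",d,(152,250,145,205))*1000
q=P[(P[:,2]>72)&(P[:,2]<88)]; s=S(q);k=(s[:,0]>-115)&(s[:,0]<15);s=s[k];print(np.percentile(s,[1,99],axis=0).round())
t=robot.get_state()["tcp_pos"]*1000; print(t.round(1),S(t).round(1))
a=p[140:220,150:270,::-1]; cv2.imwrite("pics/t4.png",cv2.resize(a,None,fx=6,fy=6,interpolation=cv2.INTER_CUBIC))
E
```

```text
time_s: 9.1
tcp_pos: [0.4881, 0.0769, 0.1458]
tool_rot: [3.141, 0.0, 1.7]
ft_force: [-1.2, -0.7, -1.6]
gripper_width: 0.199
finger_force: 68.4
time_s: 9.6
tcp_pos: [0.492, 0.0775, 0.1459]
tool_rot: [3.141, 0.0, 1.7]
ft_force: [-1.5, -0.2, -2.2]
gripper_width: 0.2
finger_force: 68.4
[[-108.  -29.]
 [   2.   55.]]
[492.   77.5 145.9] [-139.1  -40.1]
```

View pics/t4.png

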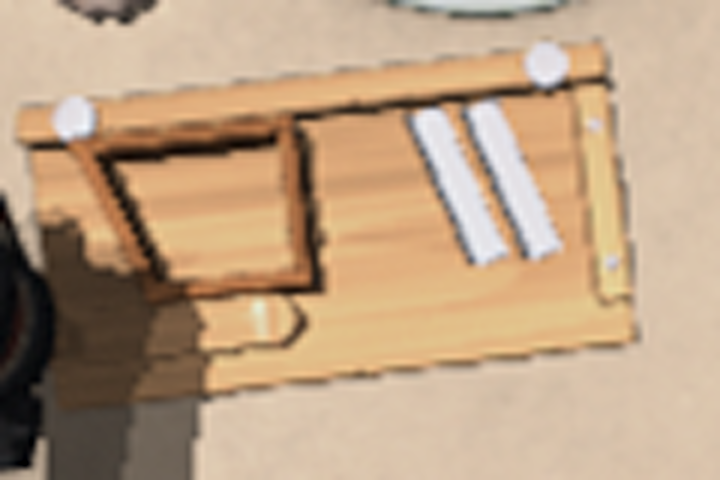

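The stick's side lies along the box's near wall, with the nose at (305,320), and the box is almost on the fence (gap line at y≈125-150). I'll press on gently.

```bash
python3 -m creep '[[255,0.5,0,0,0,0,0],[255,1,0,0,0,0,0],[255,1.5,0.2,0,0,0,0],[255,2,0.2,0,0,0,0],[255,2,0.2,0,0,0,0]]'
python3 -m creep '[[255,0.5,0,0,0,0,0],[255,1,0.1,0,0,0,0],[255,1.5,0.2,0,0,0,0],[255,1.5,0.2,0,0,0,0]]'
```

```text
time_s: 10.15
tcp_pos: [0.4938, 0.0776, 0.1459]
tool_rot: [3.141, 0.0, 1.7]
ft_force: [-2.9, 0.5, -1.2]
gripper_width: 0.204
finger_force: 68.7
time_s: 10.55
tcp_pos: [0.4953, 0.0777, 0.1459]
tool_rot: [3.141, 0.0, 1.7]
ft_force: [-2.3, -0.3, -2.3]
gripper_width: 0.203
finger_force: 68.6
```

```bash
python3 -m creep '[[255,0.5,0,0,0,0,0],[255,1,0,0,0,0,0],[255,1,0.1,0,0,0,0]]'
python3 -m creep '[[255,0.5,0,0,0,0,0],[255,1,0.1,0,0,0,0],[255,1,0.1,0,0,0,0]]'
python3 -m creep '[[255,0.5,0,0,0,0,0],[255,1,0.1,0,0,0,0],[255,1,0.1,0,0,0,0]]'
python3 - <<'E'
from h import *
p,d=robot.get_image("top"); P=cloud("top",d,(152,250,145,205))*1000
q=P[(P[:,2]>72)&(P[:,2]<88)]; s=S(q);k=(s[:,0]>-115)&(s[:,0]<15);s=s[k];print(np.percentile(s,[1,99],axis=0).round())
for a,b in((-100,-80),(-30,-10)): print(np.percentile(s[(s[:,0]>a)&(s[:,0]<b),1],[97,100]).round(1))
print(robot.get_state()["tcp_pos"])
E
```

```text
time_s: 10.85
tcp_pos: [0.4955, 0.0778, 0.1458]
tool_rot: [-3.14, -0.0, 1.7]
ft_force: [-4.5, -0.2, 0.4]
gripper_width: 0.201
finger_force: 68.9
time_s: 11.15
tcp_pos: [0.4958, 0.0779, 0.1457]
tool_rot: [-3.138, -0.001, 1.699]
ft_force: [-6.4, -0.9, 0.5]
gripper_width: 0.202
finger_force: 69.2
time_s: 11.45
tcp_pos: [0.4961, 0.0779, 0.1456]
tool_rot: [-3.137, -0.001, 1.699]
ft_force: [-6.3, -1.2, 2.3]
gripper_width: 0.204
finger_force: 69.3
[[-112.  -31.]
 [   3.   58.]]
[57.5 58.3]
[57.5 58.2]
[0.49608761 0.07787747 0.14559155]
```

```bash
python3 -m creep '[[255,-5,-0.6,0,0,0,0],[255,-10,-1.3,0,0,0,0],[255,-15,-2,0,0,0,0],[255,-21,-3,0,0,0,0],[255,-27,-3.5,0,0,0,0]]'
python3 - <<'E'
from h import *
P=cloud("top",np.load("top4.npz")["d"],(60,165,130,235))*1000
P0=cloud("top",np.load("top0.npz")["d"],(60,165,130,235))*1000
q=P0[(P0[:,2]>30)]; s=S(q); k=(s[:,0]<-150)&(abs(s[:,1])<110)&(s[:,0]>-330)
print(np.percentile(q[k,2],[50,95,99.5,100]).round(1)); z=q[k]; z=z[z[:,2]>46];print(S(z).round()[:10],z[:10,2].round())
t=robot.get_state()["tcp_pos"]*1000; print(t.round(1),S(t).round(1))
p,d=robot.get_image("top"); P=cloud("top",d,(152,250,145,205))*1000
q=P[(P[:,2]>72)&(P[:,2]<88)]; s=S(q);k=(s[:,0]>-115)&(s[:,0]<15);s=s[k];print(np.percentile(s,[1,99],axis=0).round())
E
```

```text
time_s: 12.0
tcp_pos: [0.4711, 0.0745, 0.1461]
tool_rot: [3.14, 0.0, 1.7]
ft_force: [-0.5, 0.5, -1.4]
gripper_width: 0.206
finger_force: 68.5
[33.9 38.  41.5 42. ]
[] []
[471.1  74.5 146.1] [-138.9  -61.2]
[[-108.  -26.]
 [   3.   58.]]
```

```bash
python3 -m creep '[[255,-2,15,3,0,0,0],[255,-6,45,3,0,0,0],[255,-10,78,3,0,0,0],[255,-13,98,3,0,0,0],[255,-14,107,3,0,0,0]]'
python3 -m creep '[[255,10,1,0,0,0,0],[255,30,4,0,0,0,0],[255,48,6,0,0,0,0],[255,60,8,0,0,0,0],[255,64,8,0,0,0,0]]'
python3 -m creep '[[255,0,0,0,0,0,0],[255,0,0,0,0,0,0],[255,0,0,0,0,0,0]]'
python3 - <<'E'
from h import *
t=robot.get_state()["tcp_pos"]*1000; print(t.round(1),S(t).round(1))
p,d=robot.get_image("top"); P=cloud("top",d,(120,250,140,215))*1000
q=P[(P[:,2]>72)&(P[:,2]<88)]; s=S(q);k=(s[:,0]>-115)&(s[:,0]<15);s=s[k];print(np.percentile(s,[1,99],axis=0).round())
a=p[135:215,120:240,::-1]; cv2.imwrite("pics/t5.png",cv2.resize(a,None,fx=6,fy=6,interpolation=cv2.INTER_CUBIC))
E
```

```text
time_s: 12.55
tcp_pos: [0.4565, 0.1844, 0.1488]
tool_rot: [3.142, -0.001, 1.704]
ft_force: [0.2, -0.4, -1.8]
gripper_width: 0.204
finger_force: 68.5
time_s: 13.05
tcp_pos: [0.5238, 0.1875, 0.1491]
tool_rot: [3.139, 0.002, 1.697]
ft_force: [0.0, 0.2, -1.0]
gripper_width: 0.199
finger_force: 68.5
time_s: 13.35
tcp_pos: [0.5204, 0.1891, 0.1488]
tool_rot: [-3.14, 0.0, 1.699]
ft_force: [0.1, 0.1, -1.1]
gripper_width: 0.201
finger_force: 68.5
[520.4 189.1 148.8] [-246.2    2.4]
[[-105.  -26.]
 [   2.   59.]]
```

View pics/t5.png

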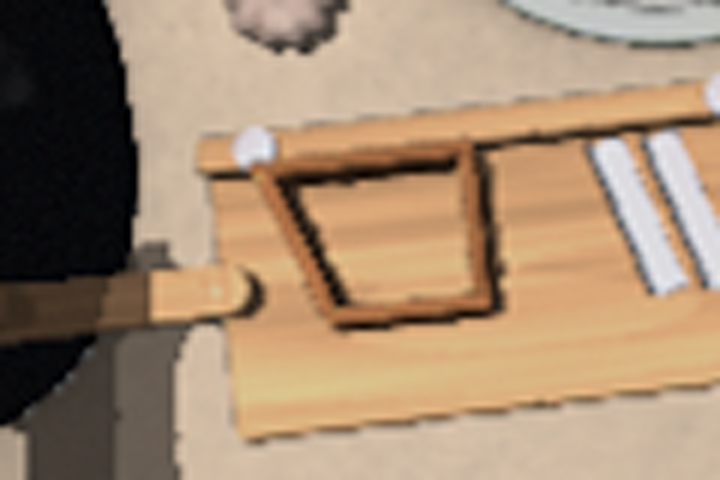

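The box sits flat on the fence and the nose at (258,292) is aimed at the middle of the slanted tail wall. I'll feed gently.

```bash
python3 -m creep '[[255,1,-6,0,0,0,0],[255,1.8,-13,0,0,0,0],[255,2.5,-19,0,0,0,0],[255,3.1,-23,0,0,0,0],[255,3.6,-26,0,0,0,0]]'
python3 -m creep '[[255,0.4,-3,0,0,0,0],[255,0.8,-6,0,0,0,0],[255,1.2,-9,0,0,0,0],[255,1.6,-12,0,0,0,0],[255,2.1,-15,0,0,0,0]]'
python3 - <<'E'
from h import *
t=robot.get_state()["tcp_pos"]*1000; print(t.round(1),S(t).round(1))
p,d=robot.get_image("top"); P=cloud("top",d,(120,290,140,215))*1000
q=P[(P[:,2]>72)&(P[:,2]<88)&(P[:,1]<80)]; s=S(q);m=s[:,0].max();print(np.percentile(s,[1,99],axis=0).round())
for a,b in((-100,-80),(-30,-10)): k=(s[:,0]-m>a-3)&(s[:,0]-m<b-3);print(np.percentile(s[k,1],[97,100]).round(1))
E
```

```text
time_s: 13.9
tcp_pos: [0.5248, 0.1628, 0.149]
tool_rot: [3.142, 0.0, 1.699]
ft_force: [-1.0, -1.1, -1.9]
gripper_width: 0.201
finger_force: 68.5
time_s: 14.4
tcp_pos: [0.5266, 0.1489, 0.1488]
tool_rot: [-3.141, -0.001, 1.7]
ft_force: [-2.0, 3.9, -0.8]
gripper_width: 0.202
finger_force: 68.8
[526.6 148.9 148.8] [-205.4    3.4]
[[-93. -25.]
 [ 16.  58.]]
[57.5 58.1]
[57.6 58.6]
```

```bash
python3 -m creep '[[255,0.7,-5,0,0,0,0],[255,1.3,-10,0,0,0,0],[255,2,-15,0,0,0,0],[255,2.6,-20,0,0,0,0],[255,3.3,-25,0,0,0,0]]'
python3 -m creep '[[255,0.7,-5,0,0,0,0],[255,1.3,-10,0,0,0,0],[255,2,-15,0,0,0,0],[255,2.6,-20,0,0,0,0],[255,3.3,-25,0,0,0,0]]'
python3 - <<'E'
from h import *
t=robot.get_state()["tcp_pos"]*1000; print(t.round(1),S(t).round(1))
p,d=robot.get_image("top"); P=cloud("top",d,(120,310,140,215))*1000
q=P[(P[:,2]>72)&(P[:,2]<88)&(P[:,1]<60)]; s=S(q);m=s[:,0].max();print(np.percentile(s,[1,99],axis=0).round())
for a,b in((-100,-80),(-30,-10)): k=(s[:,0]-m>a-3)&(s[:,0]-m<b-3);print(np.percentile(s[k,1],[97,100]).round(1))
E
```

```text
time_s: 14.95
tcp_pos: [0.5301, 0.1228, 0.1488]
tool_rot: [-3.141, 0.0, 1.699]
ft_force: [-1.2, 2.8, -0.3]
gripper_width: 0.202
finger_force: 68.7
time_s: 15.45
tcp_pos: [0.5333, 0.0982, 0.1489]
tool_rot: [-3.141, -0.0, 1.7]
ft_force: [-0.9, 3.9, -0.6]
gripper_width: 0.201
finger_force: 68.7
[533.3  98.2 148.9] [-154.4    3.5]
[[-38. -25.]
 [310.  58.]]Traceback (most recent call last):
  File "<stdin>", line 5, in <module>
    return _quantile_unchecked(
        a, q, axis, out, overwrite_input, method, keepdims, weights)
    return _ureduce(a,
                    func=_quantile_ureduce_func,
    ...<5 lines>...
                    overwrite_input=overwrite_input,
                    method=method)
    r = func(a, **kwargs)
    result = _quantile(arr,
                       quantiles=q,
    ...<2 lines>...
                       out=out,
                       weights=wgt)
    slices_having_nans = np.isnan(arr[-1, ...])
                                  ~~~^^^^^^^^^
IndexError: index -1 is out of bounds for axis 0 with size 0
```

```bash
python3 -m creep '[[255,0.7,-5,0,0,0,0],[255,1.4,-10,0,0,0,0],[255,2.1,-15,0,0,0,0],[255,2.8,-20,0,0,0,0],[255,3.5,-25,0,0,0,0]]'
python3 -m creep '[[255,0.7,-5,0,0,0,0],[255,1.3,-10,0,0,0,0],[255,2,-15,0,0,0,0],[255,2.6,-20,0,0,0,0],[255,3.3,-25,0,0,0,0]]'
python3 -m creep '[[255,0.6,-4,0,0,0,0],[255,1.1,-8,0,0,0,0],[255,1.6,-12,0,0,0,0],[255,2,-15,0,0,0,0],[255,2.4,-18,0,0,0,0]]'
python3 - <<'E'
from h import *
t=robot.get_state()["tcp_pos"]*1000; print(t.round(1),S(t).round(1))
p,d=robot.get_image("top"); P=cloud("top",d,(120,310,140,215))*1000
q=P[(P[:,2]>72)&(P[:,2]<88)&(P[:,1]<10)]; s=S(q);s=s[s[:,0]<160];m=s[:,0].max();print(np.percentile(s,[1,99],axis=0).round())
for a,b in((-100,-80),(-30,-10)): k=(s[:,0]-m>a-3)&(s[:,0]-m<b-3);print(np.percentile(s[k,1],[97,100]).round(1))
E
```

```text
time_s: 16.0
tcp_pos: [0.5367, 0.0732, 0.1488]
tool_rot: [-3.141, -0.0, 1.7]
ft_force: [-2.2, 5.1, 0.5]
gripper_width: 0.2
finger_force: 68.9
time_s: 16.5
tcp_pos: [0.5399, 0.0482, 0.1488]
tool_rot: [-3.141, -0.0, 1.7]
ft_force: [-2.7, 4.6, 1.1]
gripper_width: 0.201
finger_force: 68.9
time_s: 17.0
tcp_pos: [0.5423, 0.0304, 0.1488]
tool_rot: [-3.141, -0.0, 1.7]
ft_force: [-2.8, 4.3, 0.4]
gripper_width: 0.198
finger_force: 69.0
[542.3  30.4 148.8] [-86.    3.7]
[[-41. -25.]
 [135.  58.]]
[56.6 58. ]
[58.2 59.1]
```

Roughly 6-8 mm to go; I'll push slowly onto the stop.

```bash
python3 -m creep '[[255,0.2,-1.5,0,0,0,0],[255,0.4,-3,0,0,0,0],[255,0.6,-4,0,0,0,0],[255,0.7,-5,0,0,0,0]]'
python3 -m creep '[[255,0.1,-1,0,0,0,0],[255,0.2,-1.5,0,0,0,0],[255,0.3,-2,0,0,0,0]]'
python3 -m creep '[[255,0.1,-0.5,0,0,0,0],[255,0.2,-1,0,0,0,0],[255,0.3,-1.5,0,0,0,0]]'
```

```text
time_s: 17.45
tcp_pos: [0.5429, 0.026, 0.1488]
tool_rot: [-3.14, -0.001, 1.7]
ft_force: [-3.3, 4.3, 1.4]
gripper_width: 0.206
finger_force: 69.0
time_s: 17.75
tcp_pos: [0.5432, 0.0243, 0.1489]
tool_rot: [-3.14, -0.001, 1.7]
ft_force: [-4.2, 6.4, 2.7]
gripper_width: 0.202
finger_force: 69.1
time_s: 18.05
tcp_pos: [0.5432, 0.0241, 0.1489]
tool_rot: [-3.14, -0.004, 1.701]
ft_force: [-4.1, 8.6, 3.5]
gripper_width: 0.207
finger_force: 69.4
```

Movement stalled and the force is rising: the box is on the stop. I'll press a touch more, then back off straight and look.

```bash
python3 -m creep '[[255,0.2,-1,0,0,0,0],[255,0.3,-2,0,0,0,0],[255,0.3,-2,0,0,0,0]]'
python3 -m creep '[[255,-0.4,3,0,0,0,0],[255,-0.9,7,0,0,0,0],[255,-2,14,0,0,0,0],[255,-3,24,0,0,0,0],[255,-5,36,0,0,0,0]]'
python3 - <<'E'
from h import *
t=robot.get_state()["tcp_pos"]*1000; print(t.round(1),S(t).round(1))
p,d=robot.get_image("top")
a=p[135:215,180:300,::-1]; cv2.imwrite("pics/t6.png",cv2.resize(a,None,fx=6,fy=6,interpolation=cv2.INTER_CUBIC))
E
```

```text
time_s: 18.35
tcp_pos: [0.5432, 0.0239, 0.1491]
tool_rot: [-3.139, -0.006, 1.702]
ft_force: [-4.0, 10.1, 5.3]
gripper_width: 0.206
finger_force: 69.8
time_s: 18.85
tcp_pos: [0.5399, 0.0559, 0.1491]
tool_rot: [3.14, 0.001, 1.699]
ft_force: [0.0, 0.3, -1.1]
gripper_width: 0.204
finger_force: 68.5
[539.9  55.9 149.1] [-111.6    4.6]
```

View pics/t6.png

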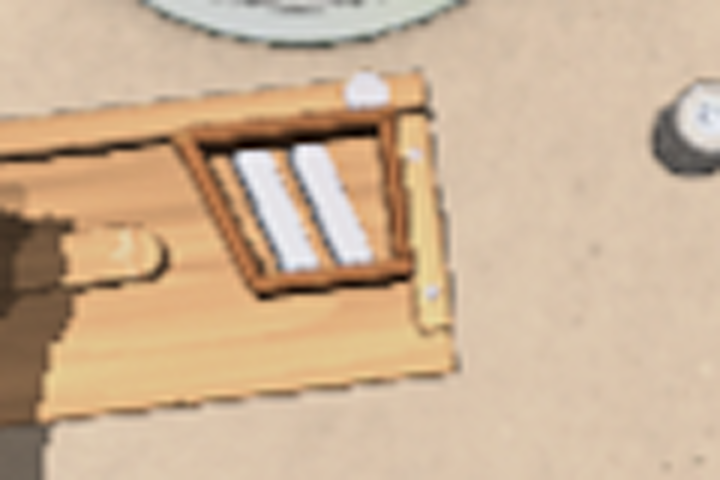

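The box is flush with the fence (top edge line 135→110) and meets the stop at x≈410, with both blades inside its outline. Now I'll return the stick.

```bash
python3 -m creep '[[255,0,0,15,0,0,0],[255,0,0,35,0,0,0],[255,0,0,60,0,0,0],[255,0,0,78,0,0,0],[255,0,0,85,0,0,0]]'
python3 -m creep '[[255,-8,-12,0,0,0,0.14],[255,-16,-24,0,0,0,0.28],[255,-24,-36,0,0,0,0.42],[255,-32,-46,0,0,0,0.56],[255,-40,-56,0,0,0,0.7]]'
python3 -m creep '[[255,0,-40,0,0,0,0.14],[255,0,-80,0,0,0,0.28],[255,0,-120,0,0,0,0.42],[255,0,-160,0,0,0,0.56],[255,0,-200,0,0,0,0.63]]'
python3 -m creep '[[255,-15,-45,0,0,0,0],[255,-30,-88,0,0,0,0],[255,-45,-130,0,0,0,0],[255,-60,-172,0,0,0,0],[255,-72,-205,0,0,0,0]]'
python3 -m creep '[[255,0,0,0,0,0,0],[255,0,0,0,0,0,0],[255,0,0,0,0,0,0]]'
```

```text
time_s: 19.4
tcp_pos: [0.5401, 0.0564, 0.2357]
tool_rot: [3.138, 0.0, 1.701]
ft_force: [0.9, 0.5, -1.1]
gripper_width: 0.202
finger_force: 68.5
time_s: 19.9
tcp_pos: [0.4985, -0.0001, 0.2333]
tool_rot: [-3.141, -0.001, 2.406]
ft_force: [-0.2, 0.3, -1.7]
gripper_width: 0.199
finger_force: 68.6
time_s: 20.4
tcp_pos: [0.4987, -0.2013, 0.2332]
tool_rot: [3.141, -0.001, 3.034]
ft_force: [0.7, 0.3, -0.8]
gripper_width: 0.202
finger_force: 68.6
time_s: 20.9
tcp_pos: [0.4251, -0.4077, 0.233]
tool_rot: [-3.141, -0.002, 3.027]
ft_force: [0.4, -0.7, -0.9]
gripper_width: 0.203
finger_force: 68.6
time_s: 21.2
tcp_pos: [0.428, -0.4032, 0.2332]
tool_rot: [3.14, -0.001, 3.032]
ft_force: [1.6, 0.1, -2.0]
gripper_width: 0.204
finger_force: 68.5
```

```bash
python3 -m creep '[[255,0,0,-20,0,0,0],[255,0,0,-50,0,0,0],[255,0,0,-80,0,0,0],[255,0,0,-100,0,0,0],[255,0,0,-110,0,0,0]]'
python3 -m creep '[[255,0,0,0,0,0,0],[255,0,0,-3,0,0,0],[255,0,0,-6,0,0,0],[255,0,0,-9,0,0,0],[255,0,0,-11,0,0,0]]'
python3 -m creep '[[255,0,0,-0.5,0,0,0],[255,0,0,-1,0,0,0],[255,0,0,-1.5,0,0,0],[255,0,0,-1.5,0,0,0]]'
```

```text
time_s: 21.7
tcp_pos: [0.4276, -0.4022, 0.1218]
tool_rot: [3.138, -0.003, 3.033]
ft_force: [0.5, 0.4, -1.3]
gripper_width: 0.205
finger_force: 68.6
time_s: 22.2
tcp_pos: [0.4273, -0.4051, 0.1132]
tool_rot: [-3.141, 0.001, 3.03]
ft_force: [0.2, -0.3, -1.4]
gripper_width: 0.201
finger_force: 68.7
time_s: 22.6
tcp_pos: [0.4272, -0.4049, 0.1114]
tool_rot: [-3.142, -0.0, 3.03]
ft_force: [0.1, -0.1, -1.7]
gripper_width: 0.204
finger_force: 68.7
```

Run:
```python
from h import *
p,d=robot.get_image("scene")
a=p[190:270,290:370,::-1]; cv2.imwrite("pics/s7.png",cv2.resize(a,None,fx=7,fy=7,interpolation=cv2.INTER_CUBIC))
```

```text
(no output)
```

View pics/s7.png

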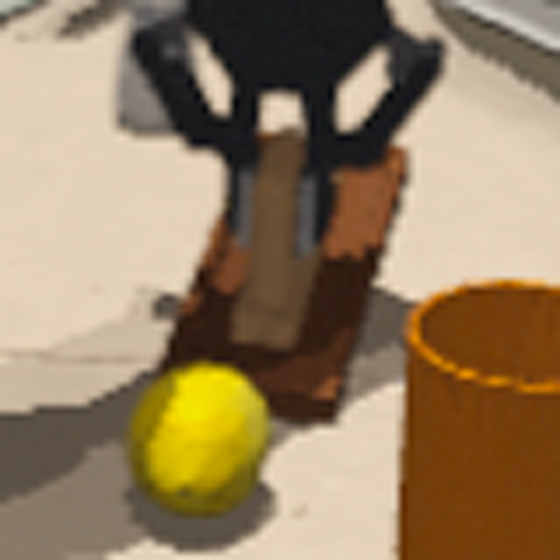

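The stick hangs centred inside the tray, with its rear end at (265,335) between the rims and no contact yet. I'll lower it by half-millimetres until the force changes.

```bash
python3 -m creep '[[255,0,0,-0.5,0,0,0],[255,0,0,-1,0,0,0],[255,0,0,-1.5,0,0,0],[255,0,0,-1.5,0,0,0]]'
python3 -m creep '[[255,0,0,-0.5,0,0,0],[255,0,0,-1,0,0,0],[255,0,0,-1,0,0,0]]'
python3 -m creep '[[255,0,0,-0.5,0,0,0],[255,0,0,-1,0,0,0],[255,0,0,-1,0,0,0]]'
```

```text
time_s: 23.05
tcp_pos: [0.4272, -0.4048, 0.1098]
tool_rot: [3.142, -0.0, 3.03]
ft_force: [-0.6, -0.4, -1.5]
gripper_width: 0.204
finger_force: 68.7
time_s: 23.35
tcp_pos: [0.4272, -0.4049, 0.1091]
tool_rot: [-3.141, 0.0, 3.03]
ft_force: [-1.4, -0.6, -0.2]
gripper_width: 0.202
finger_force: 68.9
time_s: 23.65
tcp_pos: [0.4272, -0.405, 0.109]
tool_rot: [-3.141, 0.0, 3.03]
ft_force: [-1.8, 1.2, 6.3]
gripper_width: 0.2
finger_force: 70.0
```

```bash
python3 -m creep '[[255,0,0,0.5,0,0,0],[255,0,0,0.5,0,0,0]]' 20
python3 -m creep '[[180,0,0,0,0,0,0],[150,0,0,0,0,0,0],[100,0,0,0,0,0,0],[60,0,0,0,0,0,0],[0,0,0,0,0,0,0]]'
python3 -m creep '[[0,0,0,0,0,0,0],[0,0,0,0,0,0,0],[0,0,0,10,0,0,0],[0,0,0,30,0,0,0],[0,0,0,60,0,0,0]]'
python3 -m creep '[[0,0,0,40,0,0,0],[0,0,0,80,0,0,0],[0,0,0,120,0,0,0],[0,20,40,130,0,0,0],[0,40,80,130,0,0,0]]'
python3 -m creep '[[0,20,40,0,0,0,0],[0,40,80,0,0,0,0],[0,50,110,0,0,0,0],[0,50,110,0,0,0,0],[0,50,110,0,0,0,0]]'
python3 - <<'E'
from h import *
p,d=robot.get_image("top")
a=p[90:290,140:360,::-1]; cv2.imwrite("pics/t8.png",cv2.resize(a,None,fx=3,fy=3,interpolation=cv2.INTER_CUBIC))
P=cloud("top",d,(300,335,165,250))*1000
q=P[(P[:,2]>14)&(P[:,2]<26)&(P[:,1]>-440)&(P[:,1]<-385)&(P[:,0]<560)&(P[:,0]>470)];print(len(q),np.median(q,0).round(1))
E
```

```text
time_s: 23.85
tcp_pos: [0.4272, -0.4049, 0.109]
tool_rot: [-3.141, 0.0, 3.03]
ft_force: [-1.3, 1.8, 6.1]
gripper_width: 0.204
finger_force: 69.4
time_s: 24.35
tcp_pos: [0.4272, -0.4049, 0.1082]
tool_rot: [3.142, -0.0, 3.03]
ft_force: [0.8, 0.1, -0.5]
gripper_width: 0.901
finger_force: 0.0
time_s: 24.85
tcp_pos: [0.4265, -0.4042, 0.1683]
tool_rot: [3.14, -0.003, 3.03]
ft_force: [0.2, -0.6, 0.0]
gripper_width: 0.999
finger_force: 0.0
time_s: 25.35
tcp_pos: [0.4676, -0.3262, 0.3023]
tool_rot: [-3.137, 0.007, 3.025]
ft_force: [0.7, 0.3, -0.3]
gripper_width: 0.996
finger_force: 0.0
time_s: 25.85
tcp_pos: [0.5173, -0.2143, 0.2991]
tool_rot: [-3.141, 0.001, 3.032]
ft_force: [0.1, -0.6, 0.2]
gripper_width: 1.0
finger_force: 0.0
248 [ 515.4 -413.2   19.6]
```

View pics/t8.png

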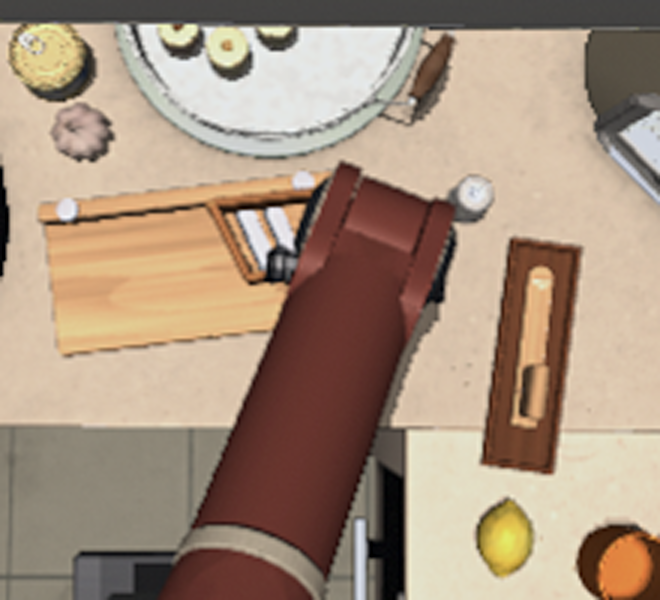

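The stick lies flat and centred in the tray at (537,350), the box is still in place over the blades, and the bystanders I can see haven't moved; the arm hides the jar. The gripper is clear, so I'll hand in.

```bash
python3 -c "
from workcell import robot
print(robot.close_job())"
```

```text
the job is handed in; nothing more can be done
None
```

I handed the job in at about 26 s: the box is against the fence and end stop covering the blades, and the push stick is flat in its tray. The bystanders I could see had not moved; the arm hid the spice jar in the last picture, but nothing was moved near it.

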